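Line up the cleaning supplies by height

TASK

Stand the four cleaning supplies (dropper bottle, dust blower, square pump bottle, spray can) on the white stand in order of height, one on the middle of each black pad: the tallest on the pad next to the upright steel end plate, then going down to the shortest at the other end. Do not tip any of them over, and leave them all standing upright and released.

Things in the scene. Friction and masses are not known exactly. Their poses are not given: they have to be found in the camera images.
- dropper_bottle_mid (a point): Amber glass dropper bottle with a black squeeze cap, the shortest of the four: 88 mm high. Round body 29 mm across from the foot to about 44 mm up, black collar 19 mm and rubber bulb 12 mm across above 58 mm. About 60 g. Origin at its centre, half-way up; z axis up. Starts upright on the bench. Any heading.
- blower_mid (a point): Dark grey rubber dust blower, second shortest: 112 mm high. Pear-shaped bulb up to 54 mm across, from a flat foot to 70 mm up; above it an upright round nozzle on the centre line, from 70 to 112 mm up, tapering from 12 to about 6 mm across, firm enough to lift it by. About 70 g. Origin at its centre, half-way up; z axis up. Starts upright on the bench. Any heading.
- pump_bottle_mid (a point): Square blue bottle with pump top (fixed), second tallest: 136 mm high. Square body 67 mm by 66 mm, sides along its x and y axes, full width to about 70 mm up, shoulder ends at 99; above it a collar and dish 45 mm across. About 190 g. Origin at its centre, half-way up; z axis up. Starts upright on the bench. Sides start within 0.3 rad of the world axes.
- air_duster_mid (a point): Blue and white spray can with a small black nozzle cap, the tallest: 179 mm high. Round body 63 mm across from the foot to about 135 mm up, sloping shoulder to 160 mm, nozzle 24 mm across above that. About 320 g. Origin at its centre, half-way up; z axis up. Starts upright on the bench. Any heading.
- pad_0_top (a point): One of the four black round rubber pads, 76 mm across and 2 mm thick, fixed in a straight row, 94.7 mm apart, on a white stand (420 x 100 mm, 12 mm thick, fixed). Order along the row: pad_0, pad_1, pad_2, pad_3. Origin: centre of the pad's upper face, 14 mm above the bench; x across the row, y along it.
- pad_1_top (a point): Pad 1 of the row, as pad_0. Origin: centre of its upper face; x across the row, y along it.
- pad_2_top (a point): Pad 2 of the row, as pad_0. Origin: centre of its upper face; x across the row, y along it.
- pad_3_top (a point): Pad 3 of the row, as pad_0. Origin: centre of its upper face; x across the row, y along it.
- end_plate_mid (a point): Upright dark steel end plate across one end of the stand, 80 mm wide, 8 mm thick, standing 45 mm above the stand's top, fixed; 48 mm from the centre of the nearest pad, which is pad_0 or pad_3. The other end has only a flat white strip 2 mm high. Origin at the plate's centre; its y axis runs along the row.
Mind the look-alikes: they are no part of the job. What is shaped like the part that bears air_duster_mid but yellow is not meant.

How it is judged:
By the outcome, as a careful person would: the job done as asked, in the order asked, and still so for the second after the job is handed in, with the robot touching nothing.
It also fails if it takes over 118 s, if anything falls off the work surface, if the arm or the gripper's body presses on something with over 40 N, if the wrist force passes 120 N, or if a joint passes its speed limit or range.

ROBOT

A 6-joint arm with a two-finger parallel gripper is mounted at the origin on a cart in front of the work surface, level with it; the furniture and walls round the work are solid. World frame = base frame: x ahead of the robot, y to its left, z up, the work surface at z = 0. Lengths are in m, angles in rad, forces in N, time in s.
With the tool pointing down it reaches from about 0.35 to 0.775 m from the base axis. Payload 7.3 kg.
Tool frame: the origin (TCP) lies on the mounting face of the last link; the fingertips stand 178 mm ahead of it and the grasp point (between the pads) lies 159 mm ahead of it (robot.tcp_to_tips is the distance from the TCP to the fingertips, in m); z points along the fingers, y is the direction in which the jaws open and shut (so a half turn about z gives the same grasp; the last joint's range is limited). The gripper opens to 92 mm and grips with 3 to 60 N. Pads are 19 mm wide; open, the fingers measure 130 mm over their backs; the gripper's body (75 mm by 190 mm) begins 47 mm behind the grasp point.
Start: joints at [1.062, 0.342, 1.524, -0, 1.275, -0.146], TCP at [0.186, 0.491, 0.405] pointing down, gripper open.
Joint ranges: [-2.53, 2.53], [-0.77, 2.02], [0.04, 2.7], [-1, 4.14], [0.28, 2.66], [-3.11, 3.11]. Speed limits (rad/s): [2.57, 2.57, 3.14, 3.14, 3.14, 3.14].

INTERFACE

Orientations are given as [roll, pitch, yaw] about the fixed x, y, z axes, in that order (R = Rz(yaw) Ry(pitch) Rx(roll)).
In Python, from cell import robot, viewer gives the robot as it stands.
- The arm moves only by the shell command python3 -m creep 'ROWS' [OPENING] [FORCE]. ROWS is JSON, a list that holds one entry, the list of rows, each a list of 6 numbers: the shift along the world's x, y, z in mm, then the turn, a rotation vector about the world's x, y, z in degrees. A call has 1 to 5 rows; each row shifts and turns the pose as measured when the row begins; what a row does not reach is not made up. A row lasts 1/12 s, in which the tool goes at most 41.7 mm and 7.16 degrees, less where a joint would pass 70% of its speed; a pose out of reach is approached as far as the arm can. A call with a gripper value outside its range is refused whole. OPENING is the closure, from -1 (fully open) to 1 (shut), set as the call begins (- or left out, the last holds). The fingers move at their own pace and stop on an object; FORCE is the grip in N (left out, the last holds). Time passes only in rows, so rows that do not move let the fingers close. It gives the time, the measured TCP pose, the force and the opening at its end, in the units of the state.
- robot.observe(): the state, without advancing time (a new reading comes with each control period).
- viewer.read_camera(name): name is "scene" or "top" or "wrist"; returns the picture (480x640x3 uint8, blue, green, red); there is no depth.
- viewer.camera_model(name): a dict with "fx", "fy", "cx", "cy" (pixels), "pose" (4x4, takes a point from camera to world coordinates); the wrist camera has in their place "mount" (4x4, takes a point from camera to tool coordinates, whose origin is the TCP and whose axes are the flange's). Camera axes: x right, y up, looking along -z (the intrinsics and any distortion apply to the point x, -y, -z); pixel columns grow to the right and rows downward; lengths in m; the calibration is good to about 2 mm. A picture is of the moment at which its call begins: read the wrist's pose just before it. camera_model takes no time and is no camera call.
- robot.hand_in(): hands the job in, once; it reports no verdict.
The state is a dict: "time": time; "qpos": joint angles; "qvel": joint speeds; "joint_efforts": joint torques, N m; "tool_pos": TCP position; "tool_rot": TCP orientation; "contact_force": force on the tool from outside, world axes, zero at the start; "torque": the same for the moment, N m; "opening": finger opening in m.
Only numpy, scipy, OpenCV 4.12 (cv2) and the standard library are available. Lean on these libraries where they do the work, as an engineer would, in place of code of your own. Each camera call takes 0.05 s, during which the arm holds its last target. There are 200 camera calls.

## Working session

There is one attempt and no reset: what is moved stays moved. The work goes in short steps, Python scripts to look and compute and a shell command to move; the robot and the scene stay as the last step left them, time stands still between calls to the robot, and variables do not carry over. Pictures are saved under pics/ and viewed, about 12 in all and at most 16, crops included, and the job is handed in when it is done.

```bash
mkdir -p pics; ls; cat > h.py <<'E'
import numpy as np, cv2
from cell import robot, viewer
def snap(n,f):
    im=viewer.read_camera(n); cv2.imwrite(f'pics/{f}.png',im); return im
def ray(n,u,v,z,pose=None):
    m=viewer.camera_model(n)
    P=np.array(m['pose']) if 'pose' in m else pose@np.array(m['mount'])
    d=np.array([(u-m['cx'])/m['fx'],-(v-m['cy'])/m['fy'],-1.])
    D=P[:3,:3]@d; o=P[:3,3]; return o+D*(z-o[2])/D[2]
def proj(n,p,pose=None):
    m=viewer.camera_model(n)
    P=np.array(m['pose']) if 'pose' in m else pose@np.array(m['mount'])
    q=P[:3,:3].T@(np.array(p)-P[:3,3]); return m['cx']+m['fx']*q[0]/-q[2], m['cy']-m['fy']*q[1]/-q[2]
E
python3 - <<'E'
from h import *
s=robot.observe(); print(s)
for n in ('scene','top','wrist'):
    m=viewer.camera_model(n); print(n,{k:(np.round(v,3).tolist()) for k,v in m.items()})
a=snap('scene','s0'); b=snap('top','t0')
E
```

```text
pics
{'time': 0.0, 'qpos': array([ 1.06198378e+00,  3.42740968e-01,  1.52504039e+00,  7.33043928e-06,
        1.27540293e+00, -1.46011704e-01]), 'qvel': array([-2.34474830e-04, -1.10222231e-03, -5.56455523e-04, -3.62521458e-04,
        5.56694030e-05,  1.09068353e-03]), 'joint_efforts': array([ 9.06045370e-04, -4.31230438e+01, -2.44230151e+01,  7.18078692e-02,
        5.57597622e-02, -1.14620548e-04]), 'tool_pos': array([0.18623481, 0.49070895, 0.40402712]), 'tool_rot': array([-3.14001897e+00, -2.38507625e-04,  2.77878948e+00]), 'contact_force': array([-0.01445551,  0.59826824,  0.3616981 ]), 'torque': array([-0.03782026, -0.02236761, -0.07768149]), 'opening': 0.09212374449083079}
scene {'fx': 583.626, 'fy': 583.626, 'cx': 330.925, 'cy': 240.662, 'pose': [[0.684, 0.455, -0.57, -0.046], [-0.729, 0.419, -0.541, -0.566], [-0.007, 0.786, 0.619, 0.725], [0.0, 0.0, 0.0, 1.0]]}
top {'fx': 480.779, 'fy': 480.779, 'cx': 320.563, 'cy': 248.986, 'pose': [[0.026, 0.993, -0.113, 0.441], [-0.999, 0.03, 0.033, 0.034], [0.036, 0.113, 0.993, 0.94], [0.0, 0.0, 0.0, 1.0]]}
wrist {'fx': 364.402, 'fy': 364.402, 'cx': 322.843, 'cy': 237.664, 'mount': [[-0.001, 0.962, 0.272, 0.074], [1.0, 0.001, 0.0, 0.0], [0.0, 0.272, -0.962, 0.019], [0.0, 0.0, 0.0, 1.0]]}
```

View pics/t0.png

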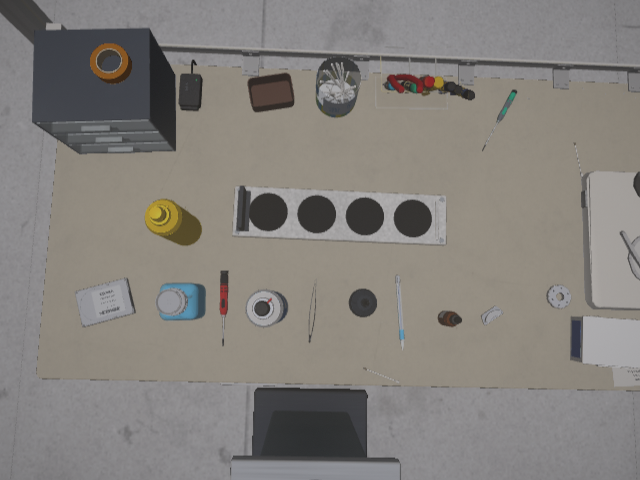

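View pics/s0.png

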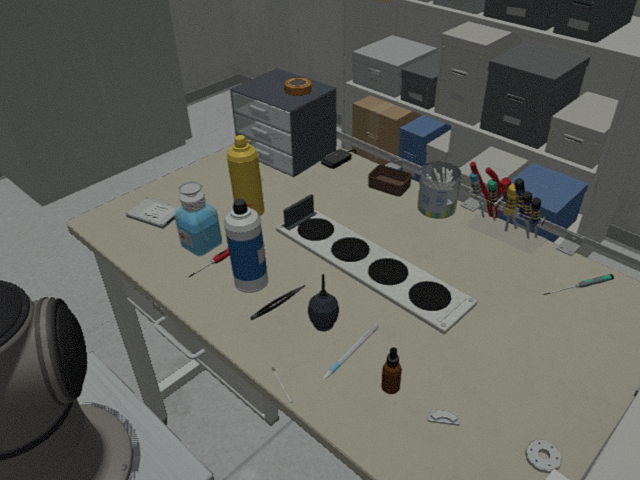

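The top view shows the pads at (268,212), (317,214), (365,216) and (413,218), with the end plate on the left at u=243. The pump bottle is at (180,302), the can at (265,308), the blower at (363,302) and the dropper at (450,319). The yellow can is the decoy. Next I'll enlarge both views.

```bash
python3 - <<'E'
from h import *
a=cv2.imread('pics/t0.png'); b=cv2.imread('pics/s0.png')
def c(im,u,v,w=40,k=5): return cv2.resize(im[v-w:v+w,u-w:u+w],None,fx=k,fy=k,interpolation=cv2.INTER_CUBIC)[:, :]
# top crops: 53x..., 2x2 of 60px*4.. labelled by origin
o=[(182,302),(265,306),(363,302),(450,318)]
cs=[c(a,u,v,30,5) for u,v in o]
cv2.imwrite('pics/c1.png',np.vstack([np.hstack(cs[:2]),np.hstack(cs[2:])]))
cv2.imwrite('pics/c2.png',cv2.resize(b[170:400,160:420],None,fx=2.6,fy=2.6,interpolation=cv2.INTER_CUBIC))
for p in [(268,212),(317,214),(365,216),(413,218)]: print(ray('top',*p,.014).round(4))
E
```

```text
[0.6163 0.1074 0.014 ]
[0.6155 0.0118 0.014 ]
[ 0.6147 -0.0825  0.014 ]
[ 0.6138 -0.1773  0.014 ]
```

View pics/c1.png

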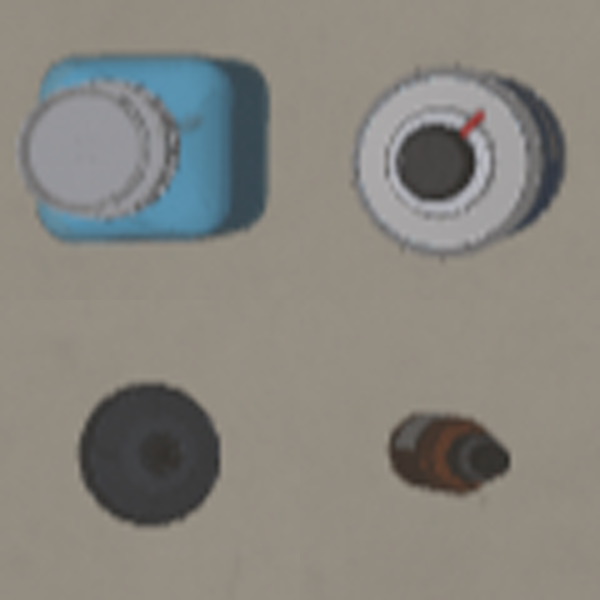

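View pics/c2.png

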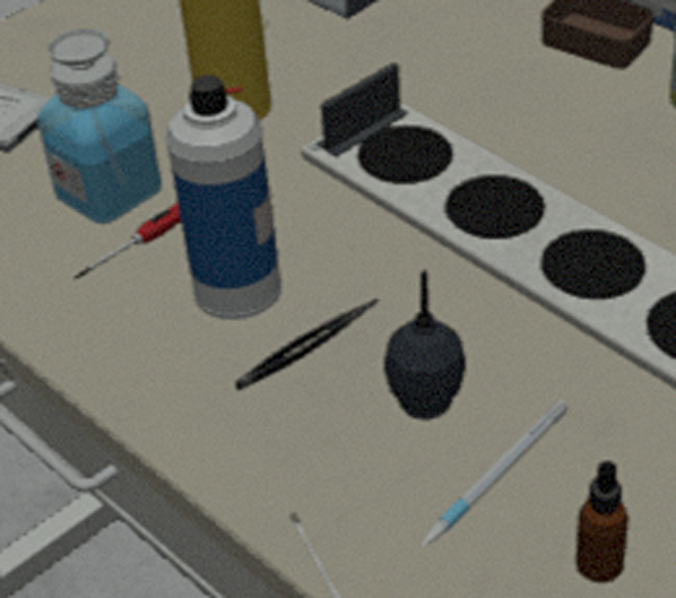

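```bash
python3 - <<'E'
from h import *
for n,t,s,z in [('pump',(168.4,302),(190.8,186.5),.136),('can',(262.6,308.2),(239.6,202.7),.177),('blow',(365.2,302.7),(323,274.6),.112),('drop',(458.5,320.2),(393,348.8),.087),
 ('padL',(268,212),(315.8,229.2),.014),('pad1',(317,214),(350.4,249.4),.014),('pad2',(365,216),(388.2,271.5),.014)]:
    a,b=ray('top',*t,z),ray('scene',*s,z); print(n,a.round(4)[:2],b.round(4)[:2])
print('bulb',ray('top',363,302.6,.038))
for p in [(190,287),(190,350)]: pass
# pump body corners in top
for u,v in [(40,60),(232,55),(232,235),(45,240)]: print(ray('top',152+u/5,272+v/5,.07).round(3))
# pump bottom corners in scene crop
for u,v in [(48,182),(106,221),(161,182)]: print(ray('scene',160+u/2.6,170+v/2.6,.005).round(4))
E
```

```text
pump [0.4376 0.2552] [0.4386 0.2509]
can [0.432  0.0971] [0.4301 0.0937]
blow [ 0.4451 -0.0729] [ 0.4465 -0.0805]
drop [ 0.4187 -0.2429] [ 0.4192 -0.2447]
padL [0.6163 0.1074] [0.6152 0.1033]
pad1 [0.6155 0.0118] [0.6141 0.0089]
pad2 [ 0.6147 -0.0825] [ 0.613  -0.0853]
bulb [ 0.44557645 -0.07826448  0.038     ]
[0.469 0.29  0.07 ]
[0.473 0.222 0.07 ]
[0.409 0.219 0.07 ]
[0.405 0.284 0.07 ]
[0.4116 0.2893 0.005 ]
[0.4132 0.218  0.005 ]
[0.4707 0.2251 0.005 ]
```

```bash
python3 -m creep '[[[20,-33,0,0,0,-6],[20,-33,0,0,0,-6],[20,-33,0,0,0,-6],[20,-33,0,0,0,-6],[20,-33,0,0,0,-6]]]' -1 20
python3 -m creep '[[[20,-33,0,0,0,-6],[20,-33,0,0,0,-6],[20,-33,0,0,0,-6],[20,-33,0,0,0,-6],[20,-33,0,0,0,-6]]]'
python3 -m creep '[[[20,-33,0,0,0,-6],[20,-33,0,0,0,-4],[0,0,0,0,0,0]]]'
python3 - <<'E'
from h import *
print('decoy',ray('scene',240,141,.175).round(3),ray('top',155,211,.175).round(3))
s=robot.observe(); print(s['tool_pos'],s['tool_rot'])
E
```

```text
time: 0.52
tool_pos: [0.2847, 0.3244, 0.4014]
tool_rot: [-3.138, -0.002, 2.247]
contact_force: [1.1, -0.3, -0.1]
opening: 0.092
time: 0.93
tool_pos: [0.3863, 0.1505, 0.4007]
tool_rot: [-3.137, -0.002, 1.698]
contact_force: [0.3, 0.7, 0.5]
opening: 0.0919
time: 1.18
tool_pos: [0.4298, 0.0758, 0.4003]
tool_rot: [-3.138, -0.0, 1.503]
contact_force: [0.3, -0.3, -0.4]
opening: 0.0917
decoy [0.569 0.26  0.175] [0.582 0.275 0.175]
[0.42983641 0.07578047 0.40032338] [-3.13783197e+00 -4.51304049e-04  1.50334542e+00]
```

```bash
python3 -m creep '[[[0,20,0,0,0,4],[0,0,0,0,0,0],[0,0,0,0,0,0]]]'
cat >> h.py <<'E'
from scipy.spatial.transform import Rotation as Rn
def tp():
    s=robot.observe(); T=np.eye(4); T[:3,:3]=Rn.from_euler('xyz',s['tool_rot']).as_matrix(); T[:3,3]=s['tool_pos']; return T
def wsnap(f):
    T=tp(); np.save(f'pics/{f}.npy',T); im=snap('wrist',f); print(T[:3,3]); return T,im
E
python3 - <<'E'
from h import *
T,im=wsnap('w1')
print(proj('wrist',(.431,.0955,.179),T), proj('wrist',T[:3,3]+np.array([0,0,-.221]),T))
E
```

```text
time: 1.43
tool_pos: [0.4308, 0.0931, 0.3992]
tool_rot: [-3.135, -0.0, 1.568]
contact_force: [-0.3, 0.4, 0.1]
opening: 0.0918
[0.43081358 0.09310116 0.39916637]
(np.float64(327.23270489729566), np.float64(261.7020542746819)) (np.float64(326.91080659699236), np.float64(265.0813754301203))
```

View pics/w1.png

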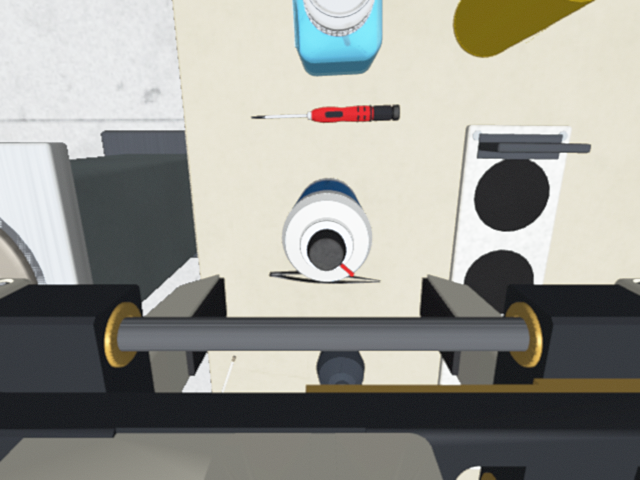

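```bash
python3 - <<'E'
from h import *
T=np.load('pics/w1.npy')
for n,u,v,z in [('noz',327,251,.177),('can foot edge top',328,179,.03),('padL',512.5,195,.014),('plate',533,147,.057),('pumpdish',338,5,.136),('blowbulb',341,365,.06)]: print(n,ray('wrist',u,v,z,T).round(4))
# scene: can bottom
for u,v in [(236,316),(193,290),(281,287)]: print(ray('scene',160+u/2.6,170+v/2.6,.0).round(4))
E
```

```text
noz [0.4309 0.1014 0.177 ]
can foot edge top [0.4326 0.1261 0.03  ]
padL [0.6184 0.1076 0.014 ]
plate [0.6081 0.1559 0.057 ]
pumpdish [0.4377 0.2403 0.136 ]
blowbulb [ 0.4455 -0.0575  0.06  ]
[0.4146 0.0724 0.    ]
[0.4115 0.1154 0.    ]
[0.4561 0.0718 0.    ]
```

```bash
python3 -m creep '[[[0,4,-30,-0.3,0,0],[0,0,-30,0,0,0],[0,0,-25,0,0,0],[0,0,0,0,0,0],[0,0,0,0,0,0]]]'
```

```text
time: 1.9
tool_pos: [0.4291, 0.0989, 0.3134]
tool_rot: [-3.14, 0.005, 1.57]
contact_force: [-0.0, -1.2, 0.5]
opening: 0.0916
```

```bash
python3 -m creep '[[[1,-1,-16,0,-0.3,0],[0,0,0,0,0,0],[0,0,0,0,0,0]]]'
python3 -m creep '[[[0,0,0,0,0,0],[0,0,0,0,0,0],[0,0,0,0,0,0],[0,0,0,0,0,0],[0,0,0,0,0,0]]]' 1 25
python3 -m creep '[[[0,0,0,0,0,0],[0,0,0,0,0,0],[0,0,0,0,0,0],[0,0,0,0,0,0],[0,0,0,0,0,0]]]'
```

```text
time: 2.15
tool_pos: [0.4308, 0.0985, 0.3007]
tool_rot: [3.134, 0.005, 1.571]
contact_force: [0.2, 0.1, 0.7]
opening: 0.0917
time: 2.57
tool_pos: [0.4318, 0.0988, 0.3058]
tool_rot: [3.127, 0.005, 1.571]
contact_force: [-0.8, 0.6, 0.2]
opening: 0.0635
time: 2.98
tool_pos: [0.4317, 0.0988, 0.3058]
tool_rot: [3.127, 0.005, 1.571]
contact_force: [0.2, 0.8, -0.5]
opening: 0.0613
```

```bash
python3 -m creep '[[[0,0,0,0,0,0],[0,0,0,0,0,0],[0,0,0,0,0,0],[0,0,0,0,0,0],[0,0,0,0,0,0]]]' -1
python3 -m creep '[[[0,0,-8,0.8,-0.3,0],[0,0,0,0,0,0],[0,0,0,0,0,0]]]'
python3 -m creep '[[[0,0,0,0,0,0],[0,0,0,0,0,0],[0,0,0,0,0,0],[0,0,0,0,0,0],[0,0,0,0,0,0]]]'
```

```text
time: 3.4
tool_pos: [0.4318, 0.0988, 0.3059]
tool_rot: [3.127, 0.005, 1.571]
contact_force: [0.6, -0.1, 0.3]
opening: 0.0893
time: 3.65
tool_pos: [0.432, 0.0988, 0.2981]
tool_rot: [3.121, -0.009, 1.571]
contact_force: [0.0, 0.4, 0.1]
opening: 0.0922
time: 4.07
tool_pos: [0.4322, 0.0988, 0.299]
tool_rot: [3.12, -0.008, 1.571]
contact_force: [0.4, 0.2, -0.2]
opening: 0.0921
```

```bash
python3 -m creep '[[[-1,-1,-3,-0.5,1.2,0],[0,0,0,0,0,0],[0,0,0,0,0,0]]]'
python3 -m creep '[[[0,0,0,0,0,0],[0,0,0,0,0,0],[0,0,0,0,0,0],[0,0,0,0,0,0],[0,0,0,0,0,0]]]' 1 25
python3 -m creep '[[[0,0,0,0,0,0],[0,0,0,0,0,0],[0,0,0,0,0,0],[0,0,0,0,0,0],[0,0,0,0,0,0]]]'
```

```text
time: 4.32
tool_pos: [0.4312, 0.0977, 0.296]
tool_rot: [-3.14, 0.001, 1.571]
contact_force: [-0.0, 0.6, -0.8]
opening: 0.0921
time: 4.73
tool_pos: [0.4312, 0.0977, 0.2958]
tool_rot: [-3.14, 0.001, 1.571]
contact_force: [-3.1, -0.7, 0.5]
opening: 0.0632
time: 5.15
tool_pos: [0.4312, 0.0977, 0.2958]
tool_rot: [-3.14, 0.001, 1.571]
contact_force: [0.4, -0.3, -0.2]
opening: 0.0615
```

```bash
python3 -m creep '[[[0,0,10,0,0,0],[0,0,15,0,0,0],[0,0,15,0,0,0],[0,0,0,0,0,0],[0,0,0,0,0,0]]]'
python3 -m creep '[[[20,1,0,0,0,0],[25,1,0,0,0,0],[25,1,0,0,0,0],[25,1,0,0,0,0],[0,0,0,0,0,0]]]'
python3 -m creep '[[[25,1,0,0,0,0],[25,1,0,0,0,0],[20,1,0,0,0,0],[0,0,0,0,0,0],[0,0,0,0,0,0]]]'
```

```text
time: 5.57
tool_pos: [0.4295, 0.0976, 0.3341]
tool_rot: [-3.131, 0.002, 1.571]
contact_force: [-0.1, -0.6, -5.1]
opening: 0.0615
time: 5.98
tool_pos: [0.5255, 0.1017, 0.3283]
tool_rot: [-3.122, 0.002, 1.571]
contact_force: [0.9, -0.6, -3.1]
opening: 0.062
time: 6.4
tool_pos: [0.5963, 0.1046, 0.3181]
tool_rot: [-3.105, 0.003, 1.571]
contact_force: [-1.0, 0.4, -4.6]
opening: 0.062
```

```bash
python3 -m creep '[[[10,1,6,0,-1,0],[9,0,2,0,-1,0],[0,0,0,0,0,0],[0,0,0,0,0,0]]]'
```

```text
time: 6.73
tool_pos: [0.6132, 0.1056, 0.3216]
tool_rot: [-3.132, 0.004, 1.571]
contact_force: [0.3, -0.2, -5.5]
opening: 0.0621
```

```bash
python3 - <<'E'
from h import *
T,im=wsnap('w2')
snap('scene','s2')
b=cv2.imread('pics/s2.png'); cv2.imwrite('pics/s2c.png',cv2.resize(b[90:330,220:520],None,fx=2.6,fy=2.4))
E
```

```text
[0.61324201 0.10557272 0.32163   ]
```

View pics/s2c.png

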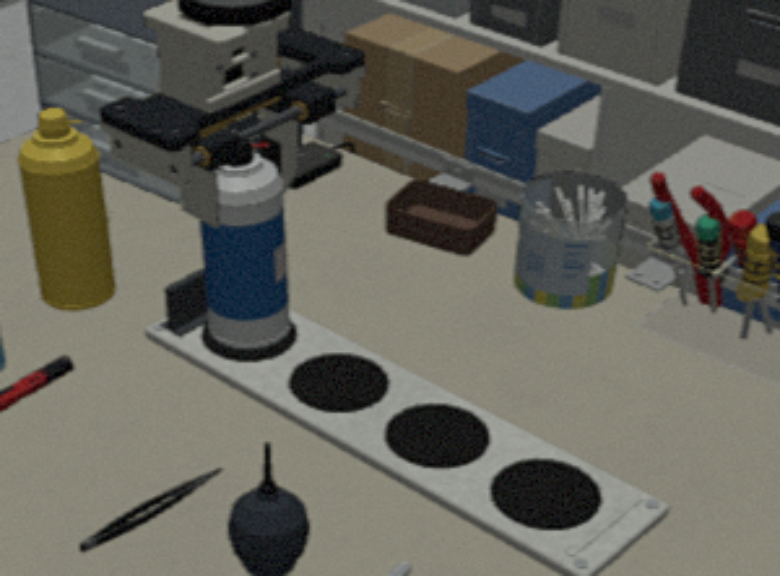

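The can hangs upright just over the left pad, well centred, so I'll lower it.

```bash
python3 -m creep '[[[2,0,-6,0,-0.4,0],[0,0,-4,0,0,0],[0,0,0,0,0,0]]]'
python3 -m creep '[[[0,0,-1,0,0,0],[0,0,0,0,0,0]]]'
```

```text
time: 7.08
tool_pos: [0.6142, 0.1056, 0.3109]
tool_rot: [-3.139, 0.004, 1.571]
contact_force: [-0.2, -0.6, -4.6]
opening: 0.0616
time: 7.25
tool_pos: [0.6141, 0.1056, 0.3099]
tool_rot: [-3.139, 0.004, 1.571]
contact_force: [0.8, -0.3, -2.2]
opening: 0.0619
```

```bash
python3 -m creep '[[[0,0,-1,0,0,0],[0,0,0,0,0,0]]]'
python3 -m creep '[[[0,0,0,0,0,0],[0,0,0,0,0,0],[0,0,0,0,0,0],[0,0,0,0,0,0],[0,0,0,0,0,0]]]' -1
python3 -m creep '[[[0,0,0,0,0,0],[0,0,10,0,0,0],[0,0,25,0,0,0],[0,0,30,0,0,0],[0,0,30,0,0,0]]]'
python3 - <<'E'
from h import *
a=snap('top','t3'); T,im=wsnap('w3')
cv2.imwrite('pics/x3.png',np.hstack([cv2.resize(a[150:310,140:300],(400,400)),cv2.resize(im,(400,400))]))
E
```

```text
time: 7.42
tool_pos: [0.6141, 0.1055, 0.3101]
tool_rot: [-3.14, 0.004, 1.572]
contact_force: [0.5, 0.1, -3.6]
opening: 0.062
time: 7.83
tool_pos: [0.6146, 0.1056, 0.3116]
tool_rot: [3.139, 0.004, 1.571]
contact_force: [-0.7, 0.3, 0.0]
opening: 0.0893
time: 8.25
tool_pos: [0.6131, 0.1055, 0.4038]
tool_rot: [-3.129, 0.004, 1.571]
contact_force: [0.1, -0.1, 0.2]
opening: 0.0918
[0.61375854 0.10558389 0.41133044]
```

View pics/x3.png

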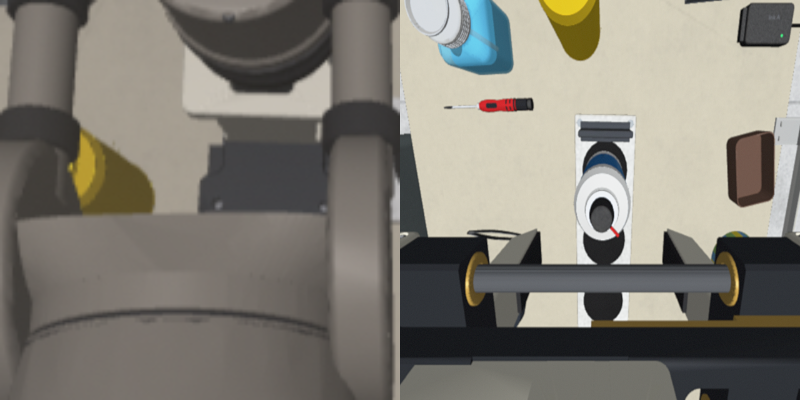

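```bash
python3 -m creep '[[[-15,13,0,0,0,7],[-15,13,0,0,0,7],[-15,13,0,0,0,7],[-15,13,0,0,0,7],[-15,13,0,0,0,7]]]'
python3 -m creep '[[[-14,11,0,0,0,7],[-14,11,0,0,0,7],[-14,11,0,0,0,7],[-14,11,0,0,0,7],[-14,11,0,0,0,7]]]'
python3 -m creep '[[[-12,9,0,0,0,7],[-12,9,0,0,0,7],[-8,4,0,0,0,5],[0,0,0,0,0,0],[0,0,0,0,0,0]]]'
```

```text
time: 8.77
tool_pos: [0.538, 0.1695, 0.4117]
tool_rot: [3.135, 0.005, 2.194]
contact_force: [0.9, 0.4, -0.4]
opening: 0.0917
time: 9.18
tool_pos: [0.4633, 0.227, 0.4123]
tool_rot: [3.135, 0.005, 2.819]
contact_force: [-0.5, -0.9, -0.2]
opening: 0.0919
time: 9.6
tool_pos: [0.4263, 0.2518, 0.4132]
tool_rot: [3.134, 0.005, -3.116]
contact_force: [0.0, -0.1, -0.4]
opening: 0.0921
```

```bash
python3 -m creep '[[[12,1,-30,0,0,-1.5],[0,0,0,0,0,0],[0,0,0,0,0,0]]]'
python3 - <<'E'
from h import *
T,im=wsnap('w4')
print(proj('wrist',(.438,.253,.136),T))
E
```

```text
time: 9.85
tool_pos: [0.4398, 0.2523, 0.3842]
tool_rot: [3.133, 0.008, 3.133]
contact_force: [-0.1, 0.1, 0.8]
opening: 0.0917
[0.43976442 0.25229898 0.38418575]
(np.float64(320.20472556041653), np.float64(245.8985395574817))
```

View pics/w4.png

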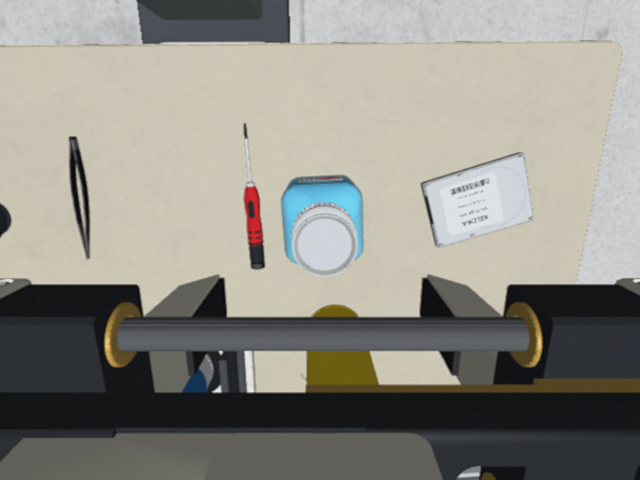

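```bash
python3 -m creep '[[[-2,2,-30,0,0,0.4],[0,0,-30,0,0,0],[0,0,-25,0,0,0],[0,0,0,0,0,0],[0,0,0,0,0,0]]]'
```

```text
time: 10.32
tool_pos: [0.4393, 0.2534, 0.3025]
tool_rot: [3.131, 0.016, 3.134]
contact_force: [-0.4, 0.4, 1.2]
opening: 0.0916
```

```bash
python3 -m creep '[[[-2,2,-18,-0.6,1.1,0.4],[0,0,0,0,0,0],[0,0,0,0,0,0]]]'
```

```text
time: 10.57
tool_pos: [0.4391, 0.2557, 0.2898]
tool_rot: [3.139, 0.004, 3.14]
contact_force: [0.2, -0.5, 0.2]
opening: 0.092
```

```bash
python3 -m creep '[[[-2,0,-7,0,0,0],[0,0,0,0,0,0],[0,0,0,0,0,0]]]'
python3 -m creep '[[[0,0,0,0,0,0],[0,0,0,0,0,0],[0,0,0,0,0,0],[0,0,0,0,0,0],[0,0,0,0,0,0]]]' 1 25
python3 -m creep '[[[0,0,0,0,0,0],[0,0,0,0,0,0],[0,0,0,0,0,0],[0,0,0,0,0,0],[0,0,0,0,0,0]]]'
python3 -m creep '[[[0,0,0,0,0,0],[0,0,0,0,0,0],[0,0,0,0,0,0],[0,0,0,0,0,0],[0,0,0,0,0,0]]]'
```

```text
time: 10.82
tool_pos: [0.4381, 0.256, 0.2867]
tool_rot: [3.136, 0.011, 3.14]
contact_force: [0.1, -0.3, -0.7]
opening: 0.0917
time: 11.23
tool_pos: [0.4385, 0.256, 0.2886]
tool_rot: [3.134, 0.014, 3.139]
contact_force: [0.4, -0.5, 0.6]
opening: 0.063
time: 11.65
tool_pos: [0.4384, 0.2559, 0.2884]
tool_rot: [3.135, 0.013, 3.139]
contact_force: [0.0, 0.3, 0.7]
opening: 0.0431
time: 12.07
tool_pos: [0.4384, 0.2559, 0.2884]
tool_rot: [3.135, 0.013, 3.139]
contact_force: [-0.1, -0.9, 0.6]
opening: 0.0431
```

```bash
python3 -m creep '[[[0,0,10,0,0,0],[0,0,20,0,0,0],[0,0,25,0,0,0],[0,0,10,0,0,0],[0,0,0,0,0,0]]]'
python3 -m creep '[[[0,-15,0,0,0,-5],[0,-20,0,0,0,-7],[0,-20,0,0,0,-7],[0,-20,0,0,0,-7],[0,-20,0,0,0,-7]]]'
python3 -m creep '[[[0,-20,0,0,0,-7],[0,-20,0,0,0,-7],[0,-20,0,0,0,-7],[0,-20,0,0,0,-7],[0,-15,0,0,0,-7]]]'
```

```text
time: 12.48
tool_pos: [0.4373, 0.2556, 0.3561]
tool_rot: [3.137, 0.008, 3.139]
contact_force: [0.2, 0.0, -2.5]
opening: 0.0436
time: 12.9
tool_pos: [0.4361, 0.1604, 0.3561]
tool_rot: [3.135, 0.009, 2.552]
contact_force: [1.2, -0.2, -3.5]
opening: 0.0434
time: 13.32
tool_pos: [0.4342, 0.0604, 0.354]
tool_rot: [3.139, 0.006, 1.926]
contact_force: [-0.6, -0.0, -1.6]
opening: 0.0425
```

```bash
python3 -m creep '[[[0,-18,0,0,0,-7],[0,-17,0,0,0,-7],[0,-12,0,0,0,-5],[0,0,0,0,0,0],[0,0,0,0,0,0]]]'
python3 -m creep '[[[20,0,1,0,-0.2,0],[25,0,2,0,-0.2,0],[25,0,2,0,-0.2,0],[25,0,2,0,-0.2,0],[0,0,0,0,0,0]]]'
```

```text
time: 13.73
tool_pos: [0.4328, 0.0086, 0.3522]
tool_rot: [-3.14, 0.006, 1.577]
contact_force: [0.1, 0.8, -2.6]
opening: 0.0432
time: 14.15
tool_pos: [0.5296, 0.0124, 0.3582]
tool_rot: [3.133, 0.004, 1.592]
contact_force: [0.1, 0.1, -0.7]
opening: 0.0434
```

```bash
python3 -m creep '[[[25,-1,1,0,0,-0.5],[25,-1,1,0,0,-0.5],[20,0,1,0,0,-0.3],[12,0,1,0,0,0],[0,0,0,0,0,0]]]'
```

```text
time: 14.57
tool_pos: [0.6131, 0.0161, 0.3586]
tool_rot: [3.142, 0.002, 1.585]
contact_force: [-1.1, 0.0, -1.6]
opening: 0.043
```

```bash
python3 -m creep '[[[2,-5,-15,-0.6,-0.4,-1],[0,0,-15,0,0,0],[0,0,-12,0,0,0],[0,0,0,0,0,0],[0,0,0,0,0,0]]]'
python3 - <<'E'
from h import *
T,im=wsnap('w5'); b=snap('scene','s5')
cv2.imwrite('pics/s5c.png',np.hstack([cv2.resize(b[110:330,220:440],(500,500)),cv2.resize(im[40:290,200:450],(300,500))]))
E
```

```text
time: 14.98
tool_pos: [0.612, 0.0153, 0.3135]
tool_rot: [3.14, 0.011, 1.58]
contact_force: [0.5, -0.2, -1.0]
opening: 0.0432
[0.61195812 0.01529421 0.31352928]
```

View pics/s5c.png

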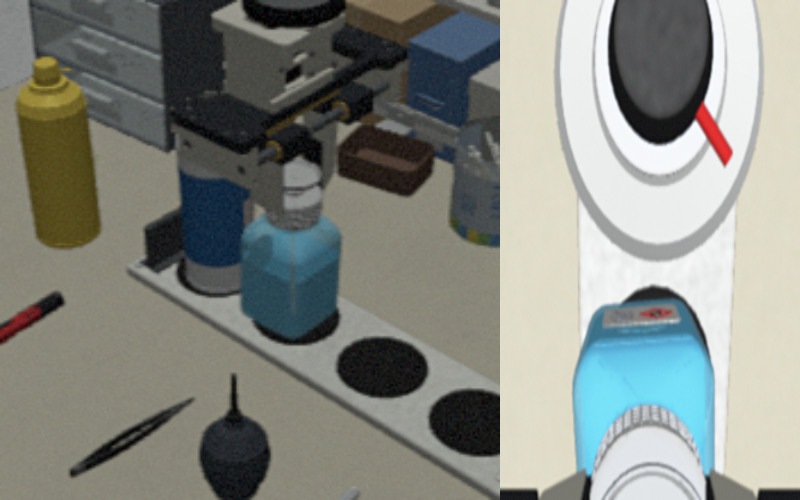

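```bash
python3 -m creep '[[[3,-5,-4,0,-0.3,-0.5],[0,0,0,0,0,0],[0,0,0,0,0,0]]]'
```

```text
time: 15.33
tool_pos: [0.6155, 0.01, 0.3122]
tool_rot: [3.129, 0.012, 1.571]
contact_force: [0.8, -0.1, -2.7]
opening: 0.0428
```

```bash
python3 -m creep '[[[0,0,-7,0,0.3,0],[0,0,0,0,0,0],[0,0,0,0,0,0]]]'
python3 -m creep '[[[0,0,-1.5,0,0,0],[0,0,0,0,0,0]]]'
```

```text
time: 15.58
tool_pos: [0.6157, 0.0096, 0.3055]
tool_rot: [3.133, 0.012, 1.57]
contact_force: [0.4, 0.4, -1.9]
opening: 0.043
time: 15.75
tool_pos: [0.6157, 0.0096, 0.3037]
tool_rot: [3.134, 0.012, 1.57]
contact_force: [0.1, 0.6, -2.3]
opening: 0.0427
```

```bash
python3 -m creep '[[[0,1,-2,0,0,0],[0,0,0,0,0,0]]]'
python3 -m creep '[[[0,0,-1,0,0,0],[0,0,0,0,0,0]]]'
```

```text
time: 15.92
tool_pos: [0.6159, 0.0106, 0.3026]
tool_rot: [3.132, 0.012, 1.57]
contact_force: [-0.8, -0.8, -1.9]
opening: 0.0428
time: 16.08
tool_pos: [0.616, 0.0108, 0.3025]
tool_rot: [3.131, 0.013, 1.57]
contact_force: [0.5, 0.1, -1.8]
opening: 0.0429
```

```bash
python3 -m creep '[[[0,0,0,0,0,0],[0,0,0,0,0,0],[0,0,0,0,0,0],[0,0,0,0,0,0],[0,0,0,0,0,0]]]' -1
python3 -m creep '[[[0,0,0,0,0,0],[0,0,10,0,0,0],[0,0,25,0,0,0],[0,0,30,0,0,0],[0,0,30,0,0,0]]]'
python3 -m creep '[[[-30,-17,0,0,0,0],[-35,-17,0,0,0,0],[-35,-17,0,0,0,0],[-35,-17,0,0,0,0],[-30,-17,0,0,0,0]]]'
python3 - <<'E'
from h import *
T,im=wsnap('w6'); b=snap('scene','s6')
print(proj('wrist',(.446,-.077,.112),T))
cv2.imwrite('pics/s6c.png',np.hstack([cv2.resize(b[110:330,220:440],(400,400)),cv2.resize(im,(400,400))]))
E
```

```text
time: 16.5
tool_pos: [0.6162, 0.0109, 0.3024]
tool_rot: [3.129, 0.013, 1.57]
contact_force: [-0.1, -0.8, 0.4]
opening: 0.0718
time: 16.92
tool_pos: [0.6145, 0.011, 0.3944]
tool_rot: [-3.138, 0.011, 1.57]
contact_force: [1.1, -0.3, -0.8]
opening: 0.092
time: 17.33
tool_pos: [0.4491, -0.0735, 0.4069]
tool_rot: [3.119, 0.015, 1.577]
contact_force: [0.5, -1.2, 0.1]
opening: 0.0917
[ 0.44907594 -0.073478    0.40691328]
(np.float64(311.4725734546725), np.float64(231.53929802659178))
```

View pics/s6c.png

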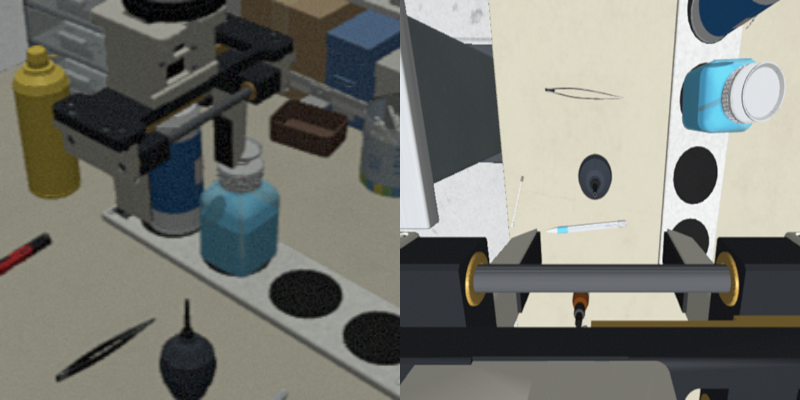

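```bash
python3 -m creep '[[[-2,-1,-30,0.8,1.3,-0.4],[0,0,-35,0,0,0],[0,0,-30,0,0,0],[0,0,-25,0,0,0],[0,0,0,0,0,0]]]'
```

```text
time: 17.85
tool_pos: [0.4462, -0.0764, 0.2906]
tool_rot: [3.127, 0.006, 1.562]
contact_force: [-0.7, 0.3, -0.7]
opening: 0.0918
```

```bash
python3 -m creep '[[[0,1,-20,0.4,0.9,0.5],[0,0,-13,0,0,0],[0,0,0,0,0,0],[0,0,0,0,0,0]]]'
python3 - <<'E'
from h import *
T,im=wsnap('w7'); print(proj('wrist',T[:3,3]+T[:3,:3]@[0,0,.145],T))
cv2.imwrite('pics/w7c.png',im[100:400,100:540])
E
```

```text
time: 18.18
tool_pos: [0.4494, -0.0756, 0.261]
tool_rot: [3.139, -0.0, 1.572]
contact_force: [-0.1, -0.5, -0.3]
opening: 0.0915
[ 0.44944934 -0.0756099   0.26096624]
(np.float64(325.33829714348957), np.float64(332.7926381538692))
```

View pics/w7c.png

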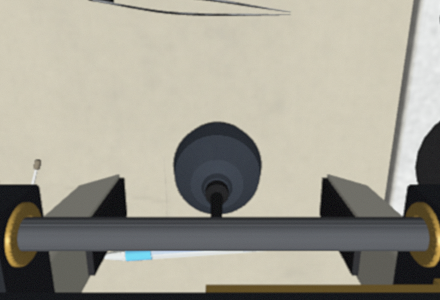

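```bash
python3 - <<'E'
from h import *
T=np.load('pics/w7.npy')
print(ray('wrist',317,287,.072,T), ray('wrist',317,267,.045,T))
E
python3 -m creep '[[[-3,1,-7,0,0,0],[0,0,0,0,0,0],[0,0,0,0,0,0]]]'
```

```text
[ 0.44610011 -0.07552624  0.072     ] [ 0.44577257 -0.07486453  0.045     ]
time: 18.48
tool_pos: [0.4476, -0.0748, 0.2571]
tool_rot: [3.132, 0.002, 1.572]
contact_force: [-0.7, 0.1, 0.5]
opening: 0.0915
```

```bash
python3 -m creep '[[[-1.5,0,-3,0,0.4,0],[0,0,0,0,0,0],[0,0,0,0,0,0]]]'
for i in 1 2 3 4; do python3 -m creep '[[[0,0,0,0,0,0],[0,0,0,0,0,0],[0,0,0,0,0,0],[0,0,0,0,0,0],[0,0,0,0,0,0]]]' 1 15 | grep -v time; done
```

```text
time: 18.73
tool_pos: [0.4461, -0.0748, 0.255]
tool_rot: [3.137, 0.003, 1.572]
contact_force: [-0.4, 0.3, 0.1]
opening: 0.0915
tool_pos: [0.4462, -0.0749, 0.2552]
tool_rot: [3.137, 0.003, 1.572]
contact_force: [0.4, 0.6, 0.6]
opening: 0.0629
tool_pos: [0.4462, -0.0749, 0.2552]
tool_rot: [3.137, 0.003, 1.572]
contact_force: [-0.1, -1.1, 0.3]
opening: 0.0295
tool_pos: [0.4462, -0.0749, 0.2551]
tool_rot: [3.138, 0.003, 1.572]
contact_force: [0.4, -0.5, 0.3]
opening: 0.0088
tool_pos: [0.4462, -0.0749, 0.2551]
tool_rot: [3.138, 0.003, 1.572]
contact_force: [0.2, 0.0, -0.2]
opening: 0.0088
```

```bash
python3 -m creep '[[[0,0,10,0,0,0],[0,0,15,0,0,0],[0,0,20,0,0,0],[0,0,5,0,0,0],[0,0,0,0,0,0]]]'
python3 -m creep '[[[20,-1,1,0,-0.2,0],[25,-1,2,0,-0.2,0],[25,-1,2,0,-0.2,0],[25,-1,2,0,-0.2,0],[0,0,0,0,0,0]]]'
python3 -m creep '[[[25,-1,1,0,-0.2,0],[20,-1,1,0,-0.2,0],[15,-1,1,0,-0.2,0],[0,0,0,0,0,0],[0,0,0,0,0,0]]]'
```

```text
time: 20.82
tool_pos: [0.4454, -0.0747, 0.3054]
tool_rot: [3.142, 0.001, 1.572]
contact_force: [-0.8, 0.4, -1.1]
opening: 0.0091
time: 21.23
tool_pos: [0.5421, -0.0783, 0.3088]
tool_rot: [3.131, 0.0, 1.571]
contact_force: [-0.0, -1.4, -0.5]
opening: 0.0086
time: 21.65
tool_pos: [0.6019, -0.0808, 0.3036]
tool_rot: [3.133, -0.003, 1.572]
contact_force: [-0.9, 0.5, -0.7]
opening: 0.0093
```

```bash
python3 -m creep '[[[7,-2,0,0,0.2,0],[7,-2,-8,0,0,0],[0,0,-8,0,0,0],[0,0,0,0,0,0],[0,0,0,0,0,0]]]'
python3 - <<'E'
from h import *
T,im=wsnap('w8'); b=snap('scene','s8')
cv2.imwrite('pics/s8c.png',np.hstack([cv2.resize(b[140:340,300:460],(400,500)),cv2.resize(im[100:350,220:420],(400,500))]))
E
```

```text
time: 22.07
tool_pos: [0.6142, -0.0851, 0.2834]
tool_rot: [-3.14, -0.004, 1.571]
contact_force: [0.4, 0.3, -1.0]
opening: 0.0091
[ 0.61420614 -0.0851166   0.283425  ]
```

View pics/s8c.png

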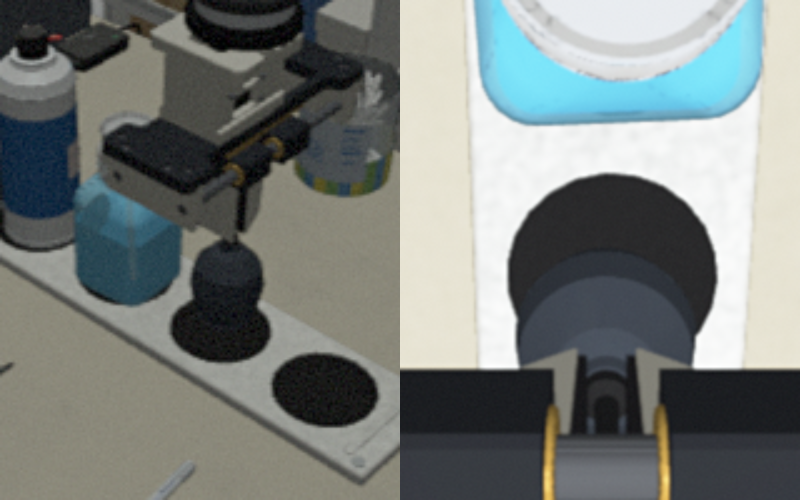

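The blower hangs upright and is centred over pad 3 of the row. Pads in the wrist crop sit about 1 mm to its right.

```bash
python3 -m creep '[[[1.5,1,-7,0,0,0],[0,0,-5,0,0,0],[0,0,0,0,0,0]]]'
python3 -m creep '[[[0,0,-2,0,0,0],[0,0,0,0,0,0]]]'
python3 -m creep '[[[0,0,-1,0,0,0],[0,0,0,0,0,0]]]'
```

```text
time: 22.42
tool_pos: [0.6156, -0.0839, 0.2716]
tool_rot: [-3.142, -0.004, 1.571]
contact_force: [0.1, -0.2, -1.3]
opening: 0.0087
time: 22.58
tool_pos: [0.6156, -0.0838, 0.2694]
tool_rot: [3.141, -0.004, 1.571]
contact_force: [-1.0, -0.5, -1.1]
opening: 0.009
time: 22.75
tool_pos: [0.616, -0.0837, 0.2695]
tool_rot: [3.139, -0.004, 1.572]
contact_force: [0.2, -0.7, -1.2]
opening: 0.0087
```

```bash
python3 -m creep '[[[0,0,0,0,0,0],[0,0,0,0,0,0],[0,0,0,0,0,0],[0,0,0,0,0,0],[0,0,0,0,0,0]]]' -1
python3 -m creep '[[[0,0,0,0,0,0],[0,0,10,0,0,0],[0,0,25,0,0,0],[0,0,30,0,0,0],[0,0,30,0,0,0]]]'
python3 -m creep '[[[-30,-25,0,0,0,0],[-30,-25,0,0,0,0],[-30,-25,0,0,0,0],[-30,-25,0,0,0,0],[-30,-25,0,0,0,0]]]'
python3 -m creep '[[[-25,-20,-10,0,0,0],[-15,-10,-10,0,0,0],[0,0,0,0,0,0],[0,0,0,0,0,0]]]'
```

```text
time: 23.17
tool_pos: [0.616, -0.0838, 0.2699]
tool_rot: [3.138, -0.003, 1.572]
contact_force: [-0.9, -0.8, -0.0]
opening: 0.0377
time: 23.58
tool_pos: [0.614, -0.0834, 0.3617]
tool_rot: [-3.129, -0.007, 1.571]
contact_force: [1.0, -0.1, 0.1]
opening: 0.0711
time: 24.0
tool_pos: [0.4641, -0.207, 0.3749]
tool_rot: [3.13, -0.0, 1.583]
contact_force: [0.7, -1.4, 0.6]
opening: 0.0916
time: 24.33
tool_pos: [0.4171, -0.2419, 0.359]
tool_rot: [3.126, 0.005, 1.575]
contact_force: [-0.2, 0.8, 0.5]
opening: 0.0918
```

```bash
python3 -m creep '[[[2,-2,-25,0.3,0.9,0],[0,0,-25,0,0,0],[0,0,0,0,0,0],[0,0,0,0,0,0]]]'
python3 - <<'E'
from h import *
T,im=wsnap('w9'); print(robot.observe()['tool_rot'],proj('wrist',(.419,-.244,.088),T),proj('wrist',(.419,-.244,.058),T))
a=snap('top','t9')
cv2.imwrite('pics/w9c.png',np.hstack([im[100:400,140:500],cv2.resize(a[140:260,230:390],(400,300))]))
E
```

```text
time: 24.67
tool_pos: [0.4228, -0.2431, 0.3124]
tool_rot: [3.135, 0.004, 1.576]
contact_force: [0.7, 0.1, 0.9]
opening: 0.0916
[ 0.42282854 -0.24306161  0.31236452]
[3.13513346 0.00420657 1.5766028 ] (np.float64(315.49736755987044), np.float64(263.022655332854)) (np.float64(316.04908167897025), np.float64(247.7655390716725))
```

View pics/w9c.png

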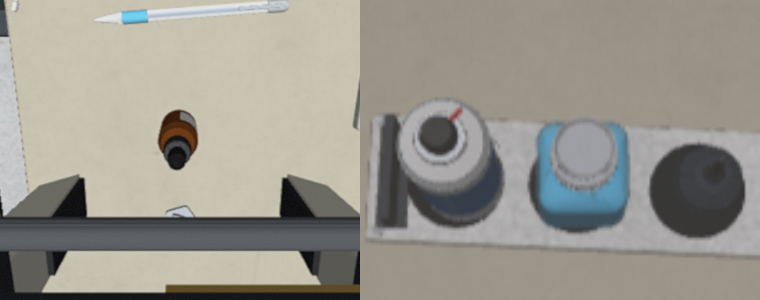

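```bash
python3 -m creep '[[[-2,0,-30,0.2,0.5,-0.3],[0,0,-30,0,0,0],[0,0,-25,0,0,0],[0,0,0,0,0,0],[0,0,0,0,0,0]]]'
```

```text
time: 25.18
tool_pos: [0.4249, -0.2435, 0.2335]
tool_rot: [3.13, 0.011, 1.575]
contact_force: [-0.2, 0.2, 1.1]
opening: 0.0918
```

```bash
python3 -m creep '[[[-4,0,-20,0.6,0.7,-0.2],[0,0,0,0,0,0],[0,0,0,0,0,0]]]'
python3 -m creep '[[[-1,0,-6,0,0.3,0],[0,0,0,0,0,0],[0,0,0,0,0,0]]]'
```

```text
time: 25.43
tool_pos: [0.4233, -0.2445, 0.2187]
tool_rot: [3.136, 0.006, 1.572]
contact_force: [-0.4, 0.0, 0.7]
opening: 0.0917
time: 25.68
tool_pos: [0.4238, -0.2453, 0.2168]
tool_rot: [3.136, 0.011, 1.573]
contact_force: [-0.5, -0.2, 0.1]
opening: 0.092
```

```bash
python3 -m creep '[[[-4,2,-11,0.5,0.3,0],[0,0,0,0,0,0],[0,0,0,0,0,0]]]'
```

```text
time: 25.93
tool_pos: [0.4198, -0.2433, 0.2063]
tool_rot: [3.139, 0.003, 1.573]
contact_force: [1.1, 0.0, -0.1]
opening: 0.0917
```

```bash
for i in 1 2 3; do python3 -m creep '[[[0,0,0,0,0,0],[0,0,0,0,0,0],[0,0,0,0,0,0],[0,0,0,0,0,0],[0,0,0,0,0,0]]]' 1 15 | grep -v time; done
```

```text
tool_pos: [0.4197, -0.2433, 0.206]
tool_rot: [3.14, 0.003, 1.573]
contact_force: [-0.6, -0.3, 0.5]
opening: 0.0632
tool_pos: [0.4198, -0.2433, 0.2062]
tool_rot: [3.139, 0.003, 1.573]
contact_force: [1.1, -0.6, 0.6]
opening: 0.0295
tool_pos: [0.4198, -0.2433, 0.2062]
tool_rot: [3.139, 0.003, 1.573]
contact_force: [-0.3, -0.1, -0.4]
opening: 0.0287
```

```bash
python3 -m creep '[[[0,0,10,0,0,0],[0,0,20,0,0,0],[0,0,20,0,0,0],[0,0,10,0,0,0],[0,0,0,0,0,0]]]'
python3 -m creep '[[[20,7,1,0,-0.2,0],[25,8,2,0,-0.2,0],[25,8,2,0,-0.2,0],[25,8,2,0,-0.2,0],[25,8,2,0,0,0]]]'
python3 -m creep '[[[25,8,1,0,-0.2,0],[20,7,1,0,-0.2,0],[15,5,1,0,-0.2,0],[0,0,0,0,0,0],[0,0,0,0,0,0]]]'
```

```text
time: 27.6
tool_pos: [0.4191, -0.2428, 0.2697]
tool_rot: [-3.141, 0.001, 1.573]
contact_force: [0.7, -0.1, -0.5]
opening: 0.028
time: 28.02
tool_pos: [0.539, -0.2033, 0.28]
tool_rot: [3.13, 0.0, 1.566]
contact_force: [0.1, -1.1, -0.5]
opening: 0.028
time: 28.43
tool_pos: [0.605, -0.1792, 0.2811]
tool_rot: [3.12, -0.001, 1.57]
contact_force: [-0.3, -0.6, -0.4]
opening: 0.0276
```

```bash
python3 -m creep '[[[10,0,-15,0,1.0,0],[0,0,-15,0,0,0],[0,0,-10,0,0,0],[0,0,0,0,0,0],[0,0,0,0,0,0]]]'
python3 - <<'E'
from h import *
T,im=wsnap('w10'); b=snap('scene','s10')
cv2.imwrite('pics/s10c.png',np.hstack([cv2.resize(b[180:360,320:480],(400,450)),cv2.resize(im[100:350,220:420],(360,450))]))
E
```

```text
time: 28.85
tool_pos: [0.6117, -0.1806, 0.2389]
tool_rot: [-3.141, -0.002, 1.569]
contact_force: [-0.1, -0.4, -0.6]
opening: 0.0278
[ 0.61165484 -0.1805735   0.23894942]
```

View pics/s10c.png

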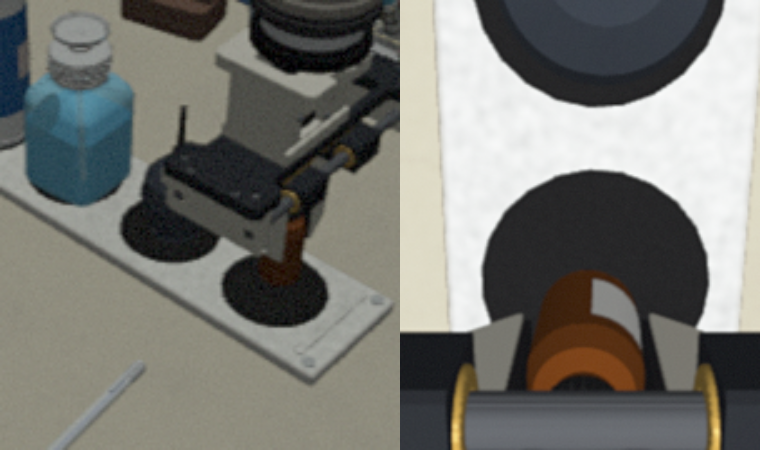

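```bash
python3 -m creep '[[[3.5,2,-8,0,0,0],[0,0,-6,0,0,0],[0,0,0,0,0,0]]]'
python3 -m creep '[[[0,0,-3,0,0,0],[0,0,0,0,0,0]]]'
python3 -m creep '[[[0,0,-1,0,0,0],[0,0,0,0,0,0]]]'
```

```text
time: 29.2
tool_pos: [0.6157, -0.179, 0.2267]
tool_rot: [3.138, 0.0, 1.568]
contact_force: [0.2, -0.5, -0.6]
opening: 0.028
time: 29.37
tool_pos: [0.6158, -0.1788, 0.2234]
tool_rot: [3.138, 0.0, 1.568]
contact_force: [-1.8, -0.5, -0.1]
opening: 0.028
time: 29.53
tool_pos: [0.6159, -0.1788, 0.2223]
tool_rot: [3.138, 0.0, 1.569]
contact_force: [-0.7, 0.3, -1.4]
opening: 0.0279
```

```bash
python3 -m creep '[[[0,0,-1.5,0,0,0],[0,0,0,0,0,0]]]'
python3 -m creep '[[[0,0,-0.8,0,0,0],[0,0,0,0,0,0]]]'
python3 -m creep '[[[0,0,0,0,0,0],[0,0,0,0,0,0],[0,0,0,0,0,0],[0,0,0,0,0,0],[0,0,0,0,0,0]]]' -1
python3 -m creep '[[[0,0,0,0,0,0],[0,0,10,0,0,0],[0,0,25,0,0,0],[0,0,30,0,0,0],[0,0,30,0,0,0]]]'
python3 -m creep '[[[0,0,30,0,0,0],[0,0,30,0,0,0],[0,0,15,0,0,0],[-20,-30,0,0,0,0],[-25,-30,0,0,0,0]]]'
python3 -m creep '[[[-30,-25,0,0,0,0],[-30,-25,0,0,0,0],[-30,-25,0,0,0,0],[0,0,0,0,0,0],[0,0,0,0,0,0]]]'
python3 - <<'E'
from h import *
b=snap('scene','s11'); a=snap('top','t11')
cv2.imwrite('pics/s11c.png',np.vstack([cv2.resize(a[170:260,220:460],(800,300)),cv2.resize(b[150:340,210:490],(442,300)) if 0 else cv2.copyMakeBorder(cv2.resize(b[150:340,220:490],(426,300)),0,0,0,374,0)]))
E
```

```text
time: 29.7
tool_pos: [0.6159, -0.1788, 0.2209]
tool_rot: [3.137, 0.001, 1.569]
contact_force: [0.0, -0.0, -1.0]
opening: 0.028
time: 29.87
tool_pos: [0.6161, -0.1789, 0.2204]
tool_rot: [3.137, 0.001, 1.569]
contact_force: [-0.1, -0.7, -0.4]
opening: 0.0273
time: 30.28
tool_pos: [0.6162, -0.1789, 0.2209]
tool_rot: [3.136, 0.001, 1.569]
contact_force: [0.1, 0.1, -0.4]
opening: 0.0571
time: 30.7
tool_pos: [0.6139, -0.1781, 0.3126]
tool_rot: [-3.133, -0.005, 1.568]
contact_force: [0.6, 0.4, 0.5]
opening: 0.0896
time: 31.12
tool_pos: [0.5707, -0.2336, 0.4043]
tool_rot: [3.133, 0.001, 1.577]
contact_force: [-0.2, -1.2, -1.3]
opening: 0.0917
time: 31.53
tool_pos: [0.4723, -0.3148, 0.4108]
tool_rot: [3.128, 0.008, 1.573]
contact_force: [0.6, 0.5, -0.4]
opening: 0.092
```

View pics/s11c.png

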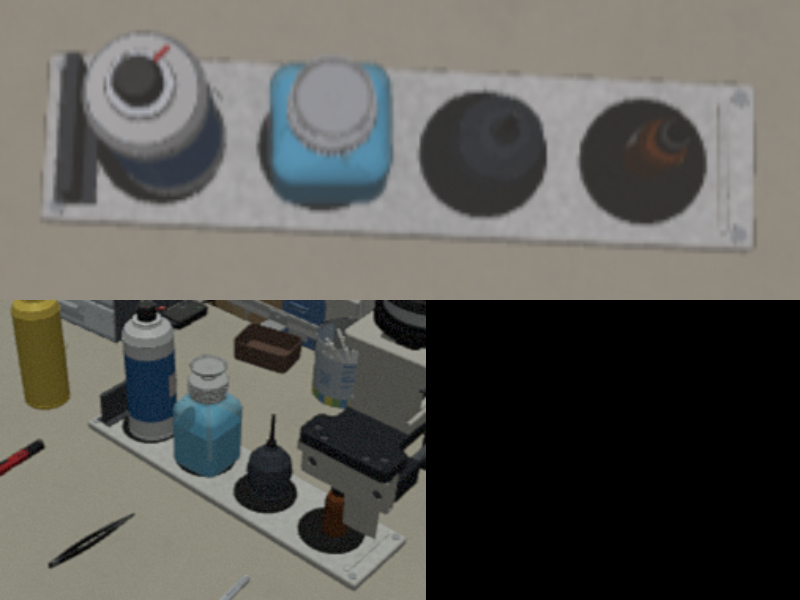

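```bash
python3 - <<'E'
from h import *
for t,p in [((261.3,194,.192),(268,212)),((319.3,197.6,.15),(317,214)),((372.1,207.2,.126),(365,216)),((422.8,209.3,.101),(413,218))]:
    a=ray('top',*t); b=ray('top',*p,.014); print(((a-b)[:2]*1000).round(1))
E
```

```text
[-5.2 -2.5]
[2.4 0.2]
[-5.2  2. ]
[0.1 2.3]
```

```bash
python3 -c "
from cell import robot
print(robot.hand_in())"
```

```text
the job is handed in; nothing more can be done
None
```

The four supplies now stand on the stand in order of height, and I handed the job in at about 32 s. From the end plate outward they are the spray can, square pump bottle, dust blower and dropper bottle. The yellow look-alike was not touched.

- **Upright and released:** the last top and scene pictures show all four upright on their own pads, in the right order. The gripper is open and well clear of them.
- **Centring:** measured from their tops in the last top picture, the items sit within about 6 mm of their pad centres. The spray can and the blower each came out about 5 mm off across the row. The rims of the pads visible around their feet suggest they are closer to centred than that. I put the difference down to the calibration and to reading the pixels, and did not move them again.
- **Checks that disagreed:** the cameras differed from each other by up to about 8 mm on some positions, so I used values in between and corrected from the close-up wrist pictures. The first grasp of the can came out too high, so I opened and gripped it again lower before lifting.

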